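# Make up the staining tray and the dissecting tray

## Robot

A 6-joint arm with a two-finger parallel gripper is mounted at the origin on the work surface. World frame = base frame: x ahead of the robot, y to its left, z up, the work surface at z = 0. Lengths are in m, angles in rad, forces in N, time in s.
With the tool pointing down it reaches from about 0.275 to 0.75 m from the base axis. Payload 10.2 kg.
Tool frame: the origin (TCP) lies on the centre line of the jaws, within the pads' length; the fingertips stand 19 mm ahead of it and the grasp point (between the pads) is the TCP; z points along the fingers, y is the line along which they close (so a half turn about z gives the same grasp; the last joint's range is limited). The gripper opens to 85 mm and grips with 20 to 120 N. Pads are 22 mm wide; open, the fingers measure 114 mm over their backs; the gripper's body (76 mm by 85 mm) begins 54 mm behind the grasp point. The pads swing forward as they close: fully open they stand 13 mm farther back than shut.
Start: joints at [-0.223, 0.313, 1.498, -0, 1.331, -0.223], TCP at [0.525, -0, 0.25] pointing down, gripper open.
Joint ranges: [-2.94, 2.94], [-0.97, 2.17], [0.19, 2.56], [-1.23, 4.37], [0.02, 3.11], [-2.88, 2.88]. Speed limits (rad/s): [2.39, 2.39, 3.01, 3.14, 3.14, 3.14].

## Interface

Orientations are given as a rotation vector (axis times angle).
In Python, from cell import ctrl gives the robot as it stands.
- The arm moves only by the tool send_rows, never from a script. Its argument "motion" is a list of rows, each an object with "jaw": the opening, from -1 (shut) to 1 (fully open); "delta_pos": the shift along the world's x, y, z in units of 25 mm (1.0 is 25 mm), a list of three; "twist": the turn about the world's z in units of 8 degrees (1.0 is 8 degrees). In form: [{"jaw": jaw, "delta_pos": [tx, ty, tz], "twist": twist}, ...]. A call has 1 to 5 rows; each row shifts and turns the commanded pose from where the row before left it; what a row does not reach is not made up. A row lasts 1/10 s, in which the tool goes at most 50 mm and 8.59 degrees, less where a joint would pass 70% of its speed; a pose out of reach is approached as far as the arm can. A call with a number of a shift or a turn outside -1 to 1 is refused whole. A call with a gripper value outside its range is refused whole. The fingers move at their own pace and stop on an object; "newtons" is the grip in N (left out, the last holds). Time passes only in rows, so rows that do not move let the fingers close. It gives the time, the measured TCP pose, the force, the opening and the grip force at its end, in the units of the state.
- ctrl.get_state(): the state, without advancing time (a new reading comes with each control period).
- ctrl.get_image(name): name is "scene" or "side" or "wrist"; returns a dict with "color" (420x560x3 uint8, red, green, blue), "intrinsics" (3x3 intrinsics, pixels), "pose" (4x4, takes a point from camera to world coordinates). Camera axes: x right, y down, z forward; pixel columns grow to the right and rows downward; lengths in m; the calibration is good to about 2 mm. A picture is of the moment at which its call begins. There is no depth.
- ctrl.close_job(): hands the job in; it is judged then, once.
The state is a dict: "time_s": time; "qpos": joint angles; "qvel": joint speeds; "tau": joint torques, N m; "ee_pos": TCP position; "orientation": TCP orientation; "force": force on the tool from outside, world axes, zero at the start; "ft_torque": the same for the moment, N m; "finger_gap": opening from 0.0 (shut) to 1.0 (fully open); "finger_force": force on a finger pad.
Only numpy, scipy, OpenCV 4.12 (cv2) and the standard library are available. Lean on these libraries where they do the work, as an engineer would, in place of code of your own. Each camera call takes 0.05 s, during which the arm holds its last target. There are 200 camera calls.

## Task

Make up the two trays for the microscopy practical. The white plastic staining tray gets the square glass staining jar in its wide bay, turned over so that it stands mouth up (it was left to drain mouth down), and the small dropper bottle in its narrow bay; the steel dissecting tray with the wire handles gets the round glass dish in its wide bay and the eyepiece in its narrow bay, both standing as they do now. Set everything down flat on the tray floor without dropping it, and leave the big reagent bottle and the slide box where they are.

Things in the scene. Friction and masses are not known exactly. Their poses are not given: they have to be found in the camera images.
- staining_tray: white plastic tray without handles, 139 x 80 mm, 16 mm high, walls and divider 3 mm, floor 4 mm thick; fixed, at any yaw. Origin: centre of its underside, z up. One divider parts two bays along its own x: the wide bay, inside 74 (x) by 74 mm (y), centred at x = -29.5 mm, y = 0; the narrow bay, inside 56 (x) by 74 mm (y), centred at x = +38.5 mm, y = 0.
- dissecting_tray: steel tray, 149 x 110 mm, 16 mm high, walls and divider 3 mm, floor 4 mm, a low wire handle 20 mm out from each short end; fixed, at any yaw. Origin: centre of its underside, z up. One divider parts two bays along its own x: the wide bay, inside 78 (x) by 104 mm (y), centred at x = -32.5 mm, y = 0; the narrow bay, inside 62 (x) by 104 mm (y), centred at x = +40.5 mm, y = 0.
- staining_jar: square clouded-glass jar, 46 x 46 mm, flat sides, 64 mm high, walls 3.5 mm, 100 g; at the start upside down, mouth on the bench, closed bottom uppermost. Rests steadily on any side. Origin: centre of the mouth's rim plane (on the bench at the start); z points from mouth to closed bottom (down once the jar stands mouth up, the origin then 64 mm above its foot); x, y square to the sides.
- dropper_bottle: small amber glass dropper bottle, the slim one of the two bottles: body 34 mm in diameter up to 50 mm, then shoulder, black collar 21 mm in diameter and rubber teat, 84 mm high overall, 60 g. Origin: centre of its underside, z up.
- glass_dish: round clear glass dish with straight sides, 52 mm outside diameter, 36 mm high, wall 3 mm, mouth up, 60 g. Origin: centre of its underside, z up.
- eyepiece: microscope eyepiece standing on its black rubber eyecup: lower 30 mm black, 40 mm in diameter at the foot and 37 mm above, then a bright metal barrel 30 mm in diameter up to 60 mm, 90 g. Origin: centre of its underside, z up along the barrel.
- reagent_bottle: bystander: big amber reagent bottle with a black cap and paper label, 60 mm in diameter, 116 mm high, 300 g. Origin: centre of its underside, z up. Not needed; stands among the stock.
- slide_box: bystander: closed grey slide storage box lying flat, 87 x 172 mm, 33 mm high. Origin: centre of its underside, z up, long side along its y. Not needed; lies beyond the loose row in which the stock stands. On the robot side of that row, between the two trays, 150 mm or more of bench is clear.
Mind the look-alikes: they are no part of the job. What is meant by the eyepiece is not green, and is the smaller of those in its own colour.

How it is judged:
By the outcome, as a careful person would: the job done as asked, in the order asked, and still so for the second after the job is handed in, with the robot touching nothing.
It also fails if it takes over 131 s, if anything falls off the work surface, if the arm or the gripper's body presses on something with over 40 N, if the wrist force passes 120 N, or if a joint passes its speed limit or range.

## Working session

There is one attempt and no reset: what is moved stays moved. The work goes in short steps, Python scripts to look and compute and a tool call to move; the robot and the scene stay as the last step left them, time stands still between calls to the robot, and variables do not carry over. Pictures are saved under pics/ and viewed, at most 14 in all, crops included, and the job is handed in when it is done.

Besides the shell and the picture viewer there is one more tool, called after "Request:" by a JSON object that holds its "fn" and its "kwargs". send_rows: Moves the arm, as the interface text tells. Its arguments: {"type":"object","properties":{"motion":{"type":"array","items":{"type":"object","properties":{"jaw":{"type":"number"},"delta_pos":{"type":"array","items":{"type":"number"}},"twist":{"type":"number"}}}},"newtons":{"type":"number"}},"required":["motion"]}

```bash
mkdir -p pics && ls
cat > h.py <<'E'
import numpy as np, cv2, json
from cell import ctrl
def snap(n, tag):
    d=ctrl.get_image(n); im=cv2.cvtColor(d["color"],cv2.COLOR_RGB2BGR)
    cv2.imwrite(f"pics/{tag}.png",im)
    np.savez(f"pics/{tag}.npz",K=d["intrinsics"],T=d["pose"]); return im
def ray(tag,u,v):
    f=np.load(f"pics/{tag}.npz"); K,T=f["K"],f["T"]
    d=T[:3,:3]@np.linalg.solve(np.array(K),[u,v,1.]); return T[:3,3],d/np.linalg.norm(d)
def atz(tag,u,v,z):
    o,d=ray(tag,u,v); return o+d*(z-o[2])/d[2]
def tri(*obs):
    A=np.zeros((3,3));b=np.zeros(3)
    for t,u,v in obs:
        o,d=ray(t,u,v);P=np.eye(3)-np.outer(d,d);A+=P;b+=P@o
    p=np.linalg.solve(A,b)
    r=[np.linalg.norm((np.eye(3)-np.outer(d,d))@(p-o)) for o,d in (ray(*x) for x in obs)]
    return p,max(r)
def proj(tag,P):
    f=np.load(f"pics/{tag}.npz"); p=np.linalg.inv(f["T"])@np.r_[P,1]; q=f["K"]@p[:3]; return q[:2]/q[2]
E
python3 - <<'E'
from h import *
np.set_printoptions(precision=3,suppress=True)
a=snap("scene","s0");b=snap("side","d0");c=snap("wrist","w0")
for t in("s0","d0","w0"):
    f=np.load(f"pics/{t}.npz");print(f["K"].tolist(),f["T"].round(3).tolist())
print(ctrl.get_state())
E
```

```text
pics
[[422.1711880187167, 0.0, 280.4918609333121], [0.0, 422.1711880187167, 207.5608198777987], [0.0, 0.0, 1.0]] [[-0.865, 0.273, -0.422, 0.979], [0.502, 0.507, -0.701, 0.618], [0.023, -0.818, -0.575, 0.564], [0.0, 0.0, 0.0, 1.0]]
[[490.94139588107146, 0.0, 284.437464103543], [0.0, 490.94139588107146, 212.34824644609924], [0.0, 0.0, 1.0]] [[0.997, -0.053, 0.049, 0.545], [-0.073, -0.73, 0.68, -0.857], [-0.0, -0.682, -0.732, 0.96], [0.0, 0.0, 0.0, 1.0]]
[[352.81669472915894, 0.0, 276.8659675440333], [0.0, 352.81669472915894, 206.42827632034783], [0.0, 0.0, 1.0]] [[1.0, -0.0, -0.001, 0.524], [-0.0, -0.957, -0.291, 0.073], [-0.001, 0.291, -0.957, 0.373], [0.0, 0.0, 0.0, 1.0]]
{'time_s': 0.15, 'qpos': array([-0.223,  0.313,  1.498, -0.   ,  1.331, -0.223]), 'qvel': array([-0.001, -0.002, -0.003,  0.001,  0.002,  0.   ]), 'tau': array([  0.002, -41.237, -25.98 ,  -0.   ,   0.003,  -0.   ]), 'ee_pos': array([0.525, 0.   , 0.25 ]), 'orientation': array([-2.221, -2.221,  0.001]), 'force': array([-0.41 ,  0.653, -0.314]), 'ft_torque': array([-0.021, -0.01 ,  0.05 ]), 'finger_force': 0.0, 'finger_gap': 0.9988881085321577}
```

Run:
```python
import cv2
for t in("s0","d0"):
    cv2.imwrite(f"pics/{t}b.png",cv2.resize(cv2.imread(f"pics/{t}.png"),(800,600),interpolation=cv2.INTER_CUBIC))
```

```text
(no output)
```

View pics/s0b.png

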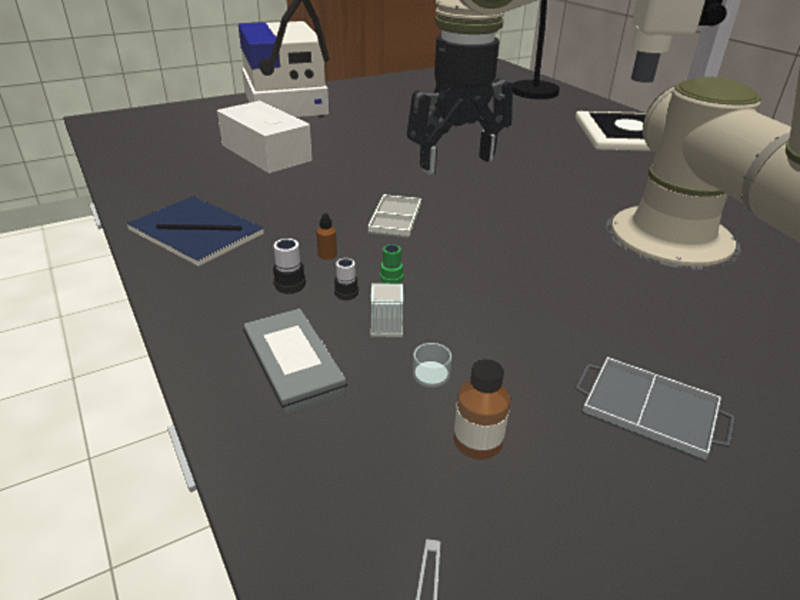

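View pics/d0b.png

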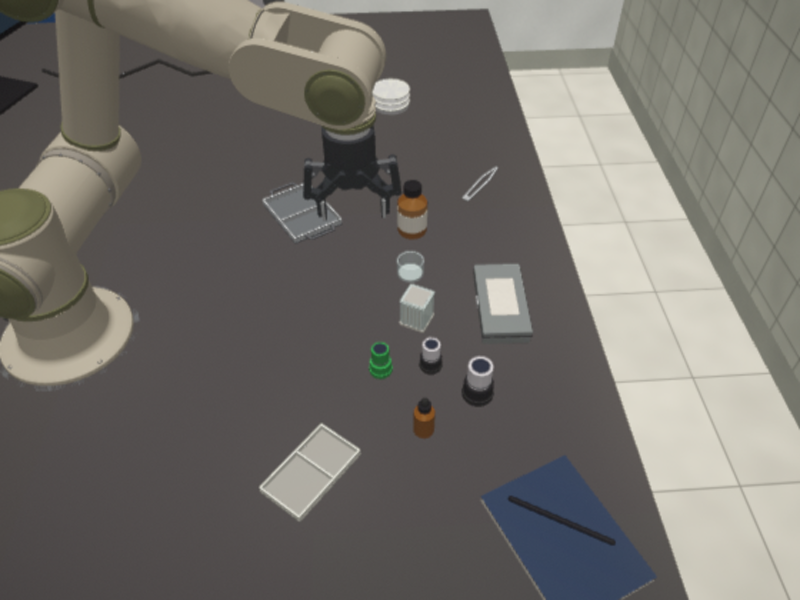

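View pics/w0.png

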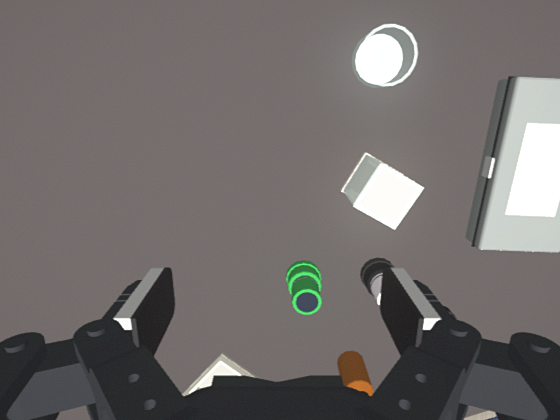

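The scene and side views show these objects, in 800-px coordinates as scene / side:
- **Staining tray:** (395,215) / (310,470)
- **Dissecting tray:** (655,405) / (300,212)
- **Jar, mouth down:** (387,310) / (417,307)
- **Dish:** (432,364) / (410,266)
- **Slim dropper bottle:** (326,240) / (424,418)
- **Eyepiece candidates:** green (391,262) / (380,360), big black and white (288,265) / (479,380), small black and white (346,278) / (431,355)

The small black and white eyepiece fits the description. I'll enlarge crops to confirm it.

```bash
cat >> h.py <<'E'
def tile(tag,x0,y0,w,h,s,step=10):
    im=cv2.imread(f"pics/{tag}.png")[y0:y0+h,x0:x0+w]
    im=cv2.resize(im,None,fx=s,fy=s,interpolation=cv2.INTER_CUBIC)
    for x in range((x0+step-1)//step*step,x0+w,step):
        p=int((x+.5-x0)*s);cv2.line(im,(p,0),(p,5),(0,255,255),1);cv2.putText(im,str(x),(p-9,15),0,.33,(0,255,255),1)
    for y in range((y0+step-1)//step*step,y0+h,step):
        p=int((y+.5-y0)*s);cv2.line(im,(0,p),(5,p),(0,255,255),1);cv2.putText(im,str(y),(7,p+4),0,.33,(0,255,255),1)
    return im
def mont(name,tiles,W=800,H=600):
    c=np.zeros((H,W,3),np.uint8)
    for im,x,y in tiles:
        h=min(im.shape[0],H-y);w=min(im.shape[1],W-x);c[y:y+h,x:x+w]=im[:h,:w]
    cv2.imwrite(f"pics/{name}.png",c)
E
python3 - <<'E'
from h import *
mont("m1",[(tile("s0",190,145,140,140,2.9),0,0),(tile("d0",255,165,105,145,3.6),412,0),(tile("s0",270,225,55,55,3.2),0,410),(tile("w0",330,10,100,90,2.1),190,410)])
mont("m2",[(tile("d0",176,290,84,76,4.7),0,0),(tile("s0",252,130,48,40,8),402,0),(tile("d0",176,122,70,50,5),0,362),(tile("s0",400,245,118,78,3.3),402,340)])
E
```

```text
(no output)
```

View pics/m1.png

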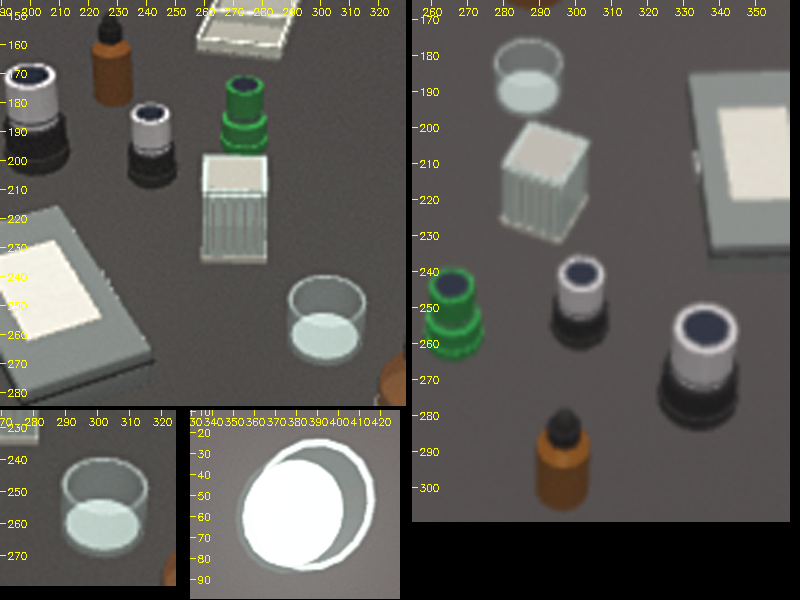

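View pics/m2.png

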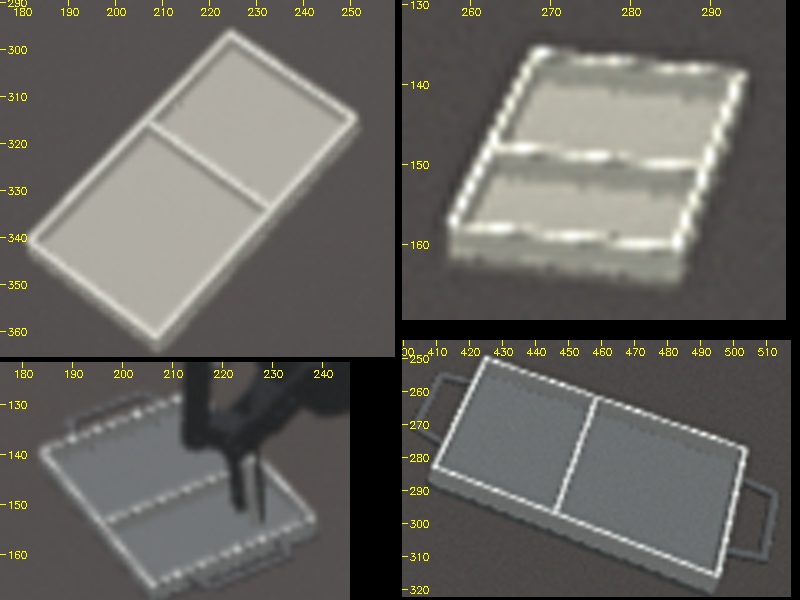

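The small black and white eyepiece is at native scene (241,190) / side (301,245). It is not green, and it is clearly smaller than the one at (200,185) / (336,275), so it is the one meant. Next I'll triangulate everything.

Run:
```python
from h import *
np.set_printoptions(precision=4,suppress=True)
S=lambda u,v:("s0",u,v); D=lambda u,v:("d0",u,v)
print("jar top",*tri(S(270.5,204.3),D(291.4,206.9)))
print("dish rim",*tri(S(302.3,247.9),D(287.2,182)))
print("eyep top",*tri(S(241.6,183.8),D(301.4,240.3)))
print("teat top",*tri(S(227.8,152.1),D(297.3,279)))
jt=[(259.5,197.9),(281.6,197.9),(282.3,210.7),(258.8,210.7)]
print("jar s",np.array([atz("s0",*c,.064) for c in jt]))
jt=[(288.1,198.1),(303.4,204.2),(294.2,215.9),(279.8,209.5)]
print("jar d",np.array([atz("d0",*c,.064) for c in jt]))
def tray(n,sc,dc):
    P=np.array([atz("s0",*c,.016) for c in sc]);print(n,"s",P[:,:2].tolist(),P.mean(0))
    P=np.array([atz("d0",*c,.016) for c in dc]);print(n,"d",P[:,:2].tolist(),P.mean(0))
tray("stain",[(268.9,135.8),(294.1,138.6),(286.4,159.8),(257.8,157.3)],[(224.6,296.1),(251.2,314.8),(208.7,362.1),(181.7,341)])
tray("diss",[(425,250.6),(503.7,277.8),(495.6,316),(408.6,283)],[(183.9,139.7),(212.1,128.5),(238.7,152.5),(206.3,166.7)])
for p in [(263,148.3),(289.5,150),(458.6,262.1),(446.2,296.9)]: print("div s",atz("s0",*p,.016))
for p in [(207.2,315.9),(232.7,334),(196.7,153.3),(225.9,141.1)]: print("div d",atz("d0",*p,.016))
for n,p,q in [("stC",(276.8,147.9),(216.5,328.5)),("disC",(458.2,281.9),(210.2,146.9))]: print(n,*tri(S(*p),D(*q)))
for n,p,z in [("big eye base",(336-0,275),.03),("green",(267,250),.04),("reag",(288.4,132),.116),("boxcorner",(334,186),.033),("box2",(339,232),.033)]: print(n,atz("d0",*p,z))
# wrist
for n,p,z in [("jar c w",[(367,153),(424,188),(394,229),(346,190)],.064)]:
  print(np.array([atz("w0",*c,z) for c in p]))
print("dish w",atz("w0",387,55,.036),"green top w",atz("w0",307,301,.06))
```

```text
jar top [ 0.6252 -0.0086  0.0657] 0.00047844592507027063
dish rim [0.6234 0.1128 0.0375] 0.00016637694623837507
eyep top [ 0.6401 -0.1153  0.0613] 0.00034283578699999837
teat top [ 0.6183 -0.2375  0.0786] 0.0002700781317422126
jar s [[ 0.6335 -0.0426  0.064 ]
 [ 0.5921 -0.0204  0.064 ]
 [ 0.6144  0.0207  0.064 ]
 [ 0.6565 -0.002   0.064 ]]
jar d [[ 0.619   0.0249  0.064 ]
 [ 0.656   0.0005  0.064 ]
 [ 0.6293 -0.0379  0.064 ]
 [ 0.5951 -0.0136  0.064 ]]
stain s [[0.42105769526193326, -0.3860795758033294], [0.3642886803680251, -0.3354146986162797], [0.45064445464929215, -0.23483428727545885], [0.5121673071945505, -0.28302569009256895]] [ 0.437  -0.3098  0.016 ]
stain d [[0.4550914216555424, -0.22854153632355223], [0.5139488431573813, -0.281477198072171], [0.4242657551041351, -0.3859778920807052], [0.36586404999800615, -0.3341653918276609]] [ 0.4398 -0.3075  0.016 ]
diss s [[0.39774186739409323, 0.21656518862377278], [0.32544982571755976, 0.34334012090314897], [0.41757771106272323, 0.39548346365998926], [0.49135847301438057, 0.26726372582440405]] [0.408  0.3057 0.016 ]
diss d [[0.325643
[... 174 characters left out ...]
.3066 0.016 ]
div s [ 0.4747 -0.3231  0.016 ]
div s [ 0.4138 -0.2797  0.016 ]
div s [0.3653 0.2727 0.016 ]
div s [0.4574 0.3246 0.016 ]
div d [ 0.4175 -0.2772  0.016 ]
div d [ 0.4733 -0.3255  0.016 ]
div d [0.3677 0.2775 0.016 ]
div d [0.4534 0.3285 0.016 ]
stC [ 0.4382 -0.3091  0.0149] 0.0002185145383560415
disC [0.4062 0.3078 0.0132] 4.0944703805827555e-05
big eye base [ 0.7129 -0.1988  0.03  ]
green [ 0.5571 -0.1215  0.04  ]
reag [0.6356 0.2303 0.116 ]
boxcorner [0.7495 0.0924 0.033 ]
box2 [ 0.7386 -0.0719  0.033 ]
[[ 0.6025  0.0283  0.064 ]
 [ 0.6561 -0.0032  0.064 ]
 [ 0.6329 -0.0425  0.064 ]
 [ 0.586  -0.005   0.064 ]]
dish w [0.6209 0.1105 0.036 ] green top w [ 0.554  -0.1214  0.06  ]
```

Request:
{"fn": "send_rows", "kwargs": {"motion": [{"jaw":1,"delta_pos":[1,-0.08,-0.8],"twist":-1},{"jaw":1,"delta_pos":[1,-0.08,-0.8],"twist":-1},{"jaw":1,"delta_pos":[1,-0.08,-0.8],"twist":-1},{"jaw":1,"delta_pos":[1,-0.1,-0.8],"twist":-0.9},{"jaw":1,"delta_pos":[0,0,0],"twist":0}], "newtons": 30}}

```text
time_s: 0.65
ee_pos: [0.6254, -0.0087, 0.1662]
orientation: [-2.736, -1.536, 0.007]
force: [0.1, 1.2, -0.4]
finger_gap: 0.999
finger_force: 0.0
```

Run:
```python
from h import *
snap("wrist","w1"); print(ctrl.get_state()["ee_pos"])
cv2.imwrite("pics/w1v.png",tile("w1",0,0,560,420,1.0,40))
```

```text
[ 0.62484772 -0.00851675  0.16813891]
```

View pics/w1v.png

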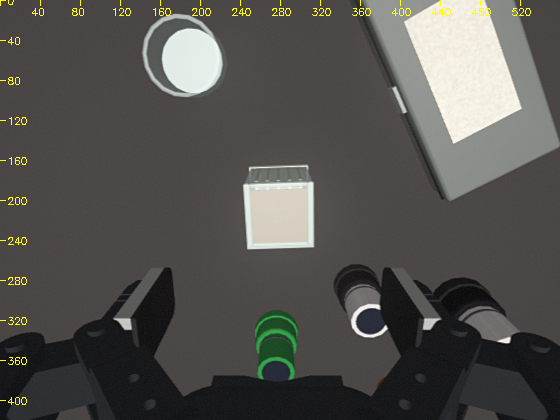

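The jar is square to the jaws and centred at about (280,215). The dish is at (190,60), the small eyepiece at (365,300) and the green one at (277,345). I'll descend and grip the jar.

Request:
{"fn": "send_rows", "kwargs": {"motion": [{"jaw":1,"delta_pos":[0,0,-1]},{"jaw":1,"delta_pos":[0,0,-1]},{"jaw":1,"delta_pos":[0,0,-1]},{"jaw":1,"delta_pos":[0,0,-1]},{"jaw":1,"delta_pos":[0,0,-1]}]}}

```text
schema error: expected keys jaw, delta_pos, twist
```

Request:
{"fn": "send_rows", "kwargs": {"motion": [{"jaw":-1,"delta_pos":[0,0,-0.2]},{"jaw":-1,"delta_pos":[0,0,0]},{"jaw":-1,"delta_pos":[0,0,0]},{"jaw":-1,"delta_pos":[0,0,0]},{"jaw":-1,"delta_pos":[0,0,0]}]}}

```text
schema error: expected keys jaw, delta_pos, twist
```

Request:
{"fn": "send_rows", "kwargs": {"motion": [{"jaw":-1,"delta_pos":[0,0,0]},{"jaw":-1,"delta_pos":[0,0,0]}]}}

```text
schema error: expected keys jaw, delta_pos, twist
```

Request:
{"fn": "send_rows", "kwargs": {"motion": [{"jaw":1,"delta_pos":[0,0,-1],"twist":0},{"jaw":1,"delta_pos":[0,0,-1],"twist":0},{"jaw":1,"delta_pos":[0,0,-1],"twist":0},{"jaw":1,"delta_pos":[0,0,-1],"twist":0},{"jaw":1,"delta_pos":[0,0,-1],"twist":0}]}}

```text
time_s: 1.2
ee_pos: [0.6248, -0.0084, 0.0458]
orientation: [2.734, 1.545, 0.002]
force: [0.8, 0.1, 0.5]
finger_gap: 0.999
finger_force: 0.0
```

Request:
{"fn": "send_rows", "kwargs": {"motion": [{"jaw":-1,"delta_pos":[0,0,-0.2],"twist":0},{"jaw":-1,"delta_pos":[0,0,0],"twist":0},{"jaw":-1,"delta_pos":[0,0,0],"twist":0},{"jaw":-1,"delta_pos":[0,0,0],"twist":0},{"jaw":-1,"delta_pos":[0,0,0],"twist":0}]}}

```text
time_s: 1.7
ee_pos: [0.6259, -0.0087, 0.0423]
orientation: [2.735, 1.542, 0.004]
force: [-0.8, -0.1, 7.1]
finger_gap: 0.537
finger_force: 31.4
```

Request:
{"fn": "send_rows", "kwargs": {"motion": [{"jaw":-1,"delta_pos":[0,0,0],"twist":0},{"jaw":-1,"delta_pos":[0,0,0],"twist":0}]}}

```text
time_s: 1.9
ee_pos: [0.6259, -0.0087, 0.0423]
orientation: [2.735, 1.542, 0.004]
force: [-0.7, 0.4, 7.6]
finger_gap: 0.539
finger_force: 31.4
```

Request:
{"fn": "send_rows", "kwargs": {"motion": [{"jaw":-1,"delta_pos":[0,0,0.8],"twist":0},{"jaw":-1,"delta_pos":[-0.9,0.34,0],"twist":0.4},{"jaw":-1,"delta_pos":[-0.9,0.34,0],"twist":0.5},{"jaw":-1,"delta_pos":[-0.9,0.34,0],"twist":0.5},{"jaw":-1,"delta_pos":[-0.9,0.34,0],"twist":0.5}]}}

```text
time_s: 2.4
ee_pos: [0.5342, 0.0258, 0.0609]
orientation: [2.506, 1.894, 0.001]
force: [1.1, 0.1, -1.4]
finger_gap: 0.542
finger_force: 30.9
```

Request:
{"fn": "send_rows", "kwargs": {"motion": [{"jaw":-1,"delta_pos":[-0.9,0.34,0],"twist":0.5},{"jaw":-1,"delta_pos":[-0.9,0.34,0],"twist":0.5},{"jaw":-1,"delta_pos":[-0.9,0.34,0],"twist":0.5},{"jaw":-1,"delta_pos":[-0.9,0.34,0],"twist":0.5},{"jaw":-1,"delta_pos":[-0.2,0,0],"twist":0}]}}

```text
time_s: 2.9
ee_pos: [0.4382, 0.0603, 0.0607]
orientation: [-2.218, -2.223, 0.001]
force: [0.1, 0.8, -1.8]
finger_gap: 0.538
finger_force: 31.0
```

Request:
{"fn": "send_rows", "kwargs": {"motion": [{"jaw":-1,"delta_pos":[0,0,-0.4],"twist":0},{"jaw":-1,"delta_pos":[0,0,-0.3],"twist":0},{"jaw":-1,"delta_pos":[0,0,0],"twist":0},{"jaw":-1,"delta_pos":[0,0,0],"twist":0}]}}

```text
time_s: 3.3
ee_pos: [0.4405, 0.0592, 0.0422]
orientation: [-2.222, -2.22, 0.0]
force: [0.3, 1.1, -0.9]
finger_gap: 0.536
finger_force: 30.9
```

Request:
{"fn": "send_rows", "kwargs": {"motion": [{"jaw":-1,"delta_pos":[0,0,-0.06],"twist":0},{"jaw":0.3,"delta_pos":[0,0,0],"twist":0},{"jaw":0.3,"delta_pos":[0,0,0],"twist":0},{"jaw":0.3,"delta_pos":[0,0,0.5],"twist":0},{"jaw":0.3,"delta_pos":[0,0,0.56],"twist":0}], "newtons": 20}}

```text
time_s: 3.8
ee_pos: [0.4398, 0.0594, 0.0677]
orientation: [-2.221, -2.22, 0.001]
force: [-0.1, 0.6, 0.2]
finger_gap: 0.648
finger_force: 0.0
```

Request:
{"fn": "send_rows", "kwargs": {"motion": [{"jaw":0.3,"delta_pos":[0,-0.8,0],"twist":0},{"jaw":-1,"delta_pos":[0,0,0],"twist":0},{"jaw":-1,"delta_pos":[0,0,0],"twist":0},{"jaw":-1,"delta_pos":[0,0,0],"twist":0}]}}

```text
time_s: 4.2
ee_pos: [0.4408, 0.0386, 0.0685]
orientation: [2.219, 2.22, -0.001]
force: [-3.2, -9.8, 11.8]
finger_gap: 0.527
finger_force: 21.4
```

Run:
```python
from h import *
snap("side","d2");snap("scene","s2")
print(proj("d2",[.44,.06,.03]),proj("s2",[.44,.06,.03]))
u,v=proj("d2",[.44,.06,.03]).astype(int);a,b=proj("s2",[.44,.06,.03]).astype(int)
mont("m3",[(tile("d2",u-50,v-60,100,100,4),0,0),(tile("s2",a-50,b-60,100,100,4),402,0)],800,400)
```

```text
[219.51284767 201.22792638] [359.56884016 210.55252477]
```

View pics/m3.png

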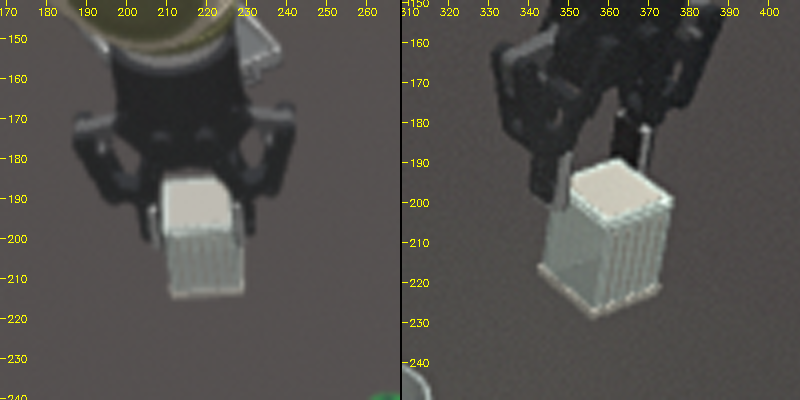

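The jar stands upright, with the pads gripping the top of the -y part of its x faces (side view ~(208,195) and (232,195)). I'll start the roll toward -y.

Request:
{"fn": "send_rows", "kwargs": {"motion": [{"jaw":-1,"delta_pos":[0,-0.2,-0.04],"twist":0},{"jaw":-1,"delta_pos":[0,-0.2,-0.01],"twist":0},{"jaw":-1,"delta_pos":[0,-0.2,0],"twist":0},{"jaw":-1,"delta_pos":[0,-0.3,-0.06],"twist":0},{"jaw":-1,"delta_pos":[0,-0.3,-0.1],"twist":0}]}}

```text
time_s: 4.8
ee_pos: [0.4406, 0.0096, 0.0628]
orientation: [2.221, 2.22, 0.002]
force: [0.4, 1.7, 4.1]
finger_gap: 0.53
finger_force: 22.0
```

Run:
```python
from h import *
snap("side","d3");snap("scene","s3")
u,v=219,201;a,b=360,210
mont("m4",[(tile("d3",u-50,v-60,100,100,4),0,0),(tile("s3",a-50,b-60,100,100,4),402,0)],800,400)
```

```text
(no output)
```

View pics/m4.png

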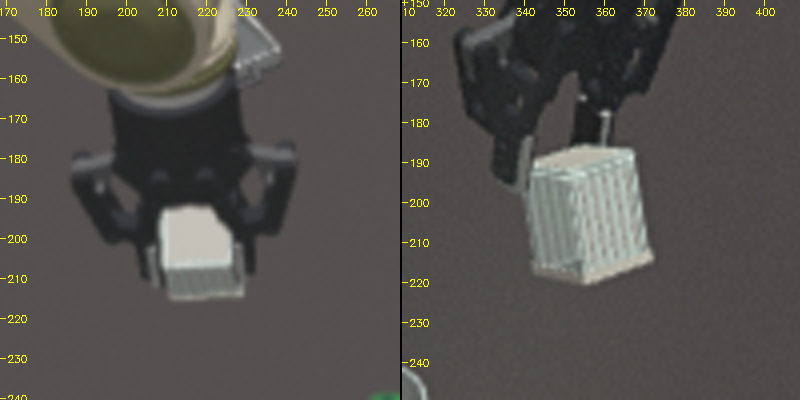

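The jar is tipping cleanly about its lower -y edge, so I'll continue to about 83°.

Request:
{"fn": "send_rows", "kwargs": {"motion": [{"jaw":-1,"delta_pos":[0,-0.26,-0.15],"twist":0},{"jaw":-1,"delta_pos":[0,-0.26,-0.16],"twist":0},{"jaw":-1,"delta_pos":[0,-0.21,-0.22],"twist":0},{"jaw":-1,"delta_pos":[0,-0.21,-0.22],"twist":0}]}}

```text
time_s: 5.3
ee_pos: [0.4409, -0.0146, 0.0442]
orientation: [2.22, 2.22, 0.001]
force: [0.3, -2.9, 8.5]
finger_gap: 0.532
finger_force: 25.7
```

Request:
{"fn": "send_rows", "kwargs": {"motion": [{"jaw":-1,"delta_pos":[0,-0.16,-0.25],"twist":0},{"jaw":-1,"delta_pos":[0,-0.14,-0.28],"twist":0},{"jaw":-1,"delta_pos":[0,-0.1,-0.3],"twist":0},{"jaw":-1,"delta_pos":[0,0,0],"twist":0}]}}

```text
time_s: 5.7
ee_pos: [0.4413, -0.0253, 0.0234]
orientation: [2.22, 2.218, 0.001]
force: [-0.9, -8.8, 10.3]
finger_gap: 0.531
finger_force: 36.9
```

Run:
```python
from h import *
snap("side","d4");snap("scene","s4")
u,v=219,211;a,b=350,205
mont("m5",[(tile("d4",u-50,v-60,100,100,4),0,0),(tile("s4",a-50,b-60,100,100,4),402,0)],800,400)
```

```text
(no output)
```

View pics/m5.png

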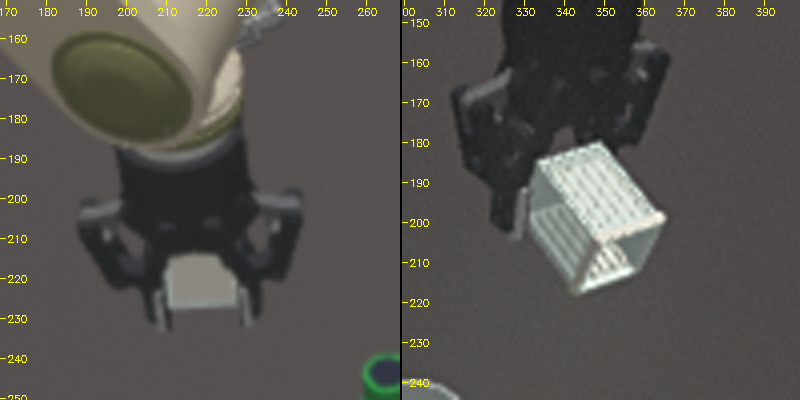

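The jar is lying almost flat, mouth toward +y. I'll release it and work out where the closed face is.

Request:
{"fn": "send_rows", "kwargs": {"motion": [{"jaw":0.3,"delta_pos":[0,0,0],"twist":0},{"jaw":0.3,"delta_pos":[0,0,0],"twist":0},{"jaw":0.3,"delta_pos":[0,0,0.4],"twist":0},{"jaw":0.3,"delta_pos":[0,0,0.7],"twist":0}]}}

```text
time_s: 6.2
ee_pos: [0.4393, -0.0236, 0.0505]
orientation: [-2.22, -2.22, 0.002]
force: [-0.1, -0.0, -0.3]
finger_gap: 0.65
finger_force: 0.0
```

Run:
```python
from h import *
print([atz("d4",u,227.4,0.0).round(4) for u in(210.3,227.5)], atz("d4",219,214.3,.046).round(4))
o=(300,145)
# mouth upper corners and closed upper corners in scene tile, offset 402, origin a-50=300,b-60=145
for px,py,z in [(541,163,.046),(602,143,.046),(664,217,.046),(593,238,.046),(576,292,0)]:
    print(atz("s4",300+(px-402)/4-.5,145+py/4-.5,z).round(4))
snap("side","d5");snap("scene","s5")
```

```text
[array([ 0.4144, -0.004 ,  0.    ]), array([ 0.4589, -0.0072,  0.    ])] [ 0.4413 -0.0021  0.046 ]
[ 0.4438 -0.0313  0.046 ]
[ 0.3986 -0.0323  0.046 ]
[0.4167 0.0469 0.046 ]
[0.4643 0.0445 0.046 ]
[0.4602 0.0321 0.    ]
```

Run:
```python
from h import *
u,v=219,211;a,b=350,205
mont("m6",[(tile("d5",u-45,v-40,90,90,4.4),0,0),(tile("s5",a-45,b-50,90,90,4.4),402,0)],800,400)
```

```text
(no output)
```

View pics/m6.png

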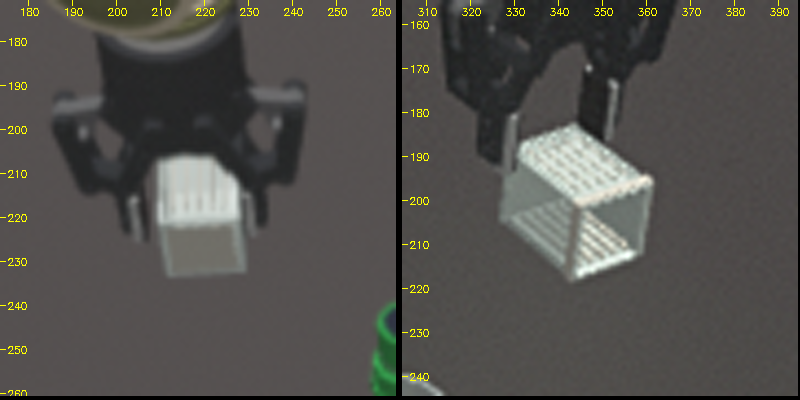

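Run:
```python
from h import *
for p,z in [((211.5,233.5),0),((229.4,232.1),0),((209.2,221.4),.046),((227.4,221),.046)]: print("closed",atz("d5",*p,z).round(4))
for p,z in [((343.4,201.3),.046),((361.3,195.4),.046),((343.1,218.4),0)]: print("mouth",atz("s5",*p,z).round(4))
```

```text
closed [ 0.4181 -0.0251  0.    ]
closed [ 0.4639 -0.0237  0.    ]
closed [ 0.4173 -0.0246  0.046 ]
closed [ 0.4627 -0.0266  0.046 ]
mouth [0.4653 0.0322 0.046 ]
mouth [0.4154 0.0323 0.046 ]
mouth [0.4621 0.035  0.    ]
```

The jar lies flat, mouth toward +y, with its closed face at y≈-0.028 and its centre at x≈0.4405. I'll do the second roll, gripping the top edge at the closed end.

Request:
{"fn": "send_rows", "kwargs": {"motion": [{"jaw":-1,"delta_pos":[0,-0.04,0],"twist":0},{"jaw":-1,"delta_pos":[0,0,0],"twist":0},{"jaw":-1,"delta_pos":[0,0,0],"twist":0},{"jaw":-1,"delta_pos":[0,-0.2,-0.04],"twist":0},{"jaw":-1,"delta_pos":[0,-0.22,0],"twist":0}]}}

```text
time_s: 6.8
ee_pos: [0.4402, -0.0351, 0.0497]
orientation: [-2.221, -2.221, -0.002]
force: [0.0, 5.1, 4.6]
finger_gap: 0.532
finger_force: 20.0
```

Request:
{"fn": "send_rows", "kwargs": {"motion": [{"jaw":-1,"delta_pos":[0,-0.22,-0.05],"twist":0},{"jaw":-1,"delta_pos":[0,-0.22,-0.05],"twist":0},{"jaw":-1,"delta_pos":[0,-0.2,-0.1],"twist":0},{"jaw":-1,"delta_pos":[0,-0.2,-0.1],"twist":0}]}}

```text
time_s: 7.2
ee_pos: [0.44, -0.0566, 0.0418]
orientation: [-2.222, -2.221, -0.0]
force: [0.7, 3.7, 2.7]
finger_gap: 0.532
finger_force: 20.0
```

Run:
```python
from h import *
snap("side","d6");snap("scene","s6")
u,v=219,221;a,b=340,200
mont("m7",[(tile("d6",u-45,v-40,90,90,4.4),0,0),(tile("s6",a-45,b-50,90,90,4.4),402,0)],800,400)
```

```text
(no output)
```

View pics/m7.png

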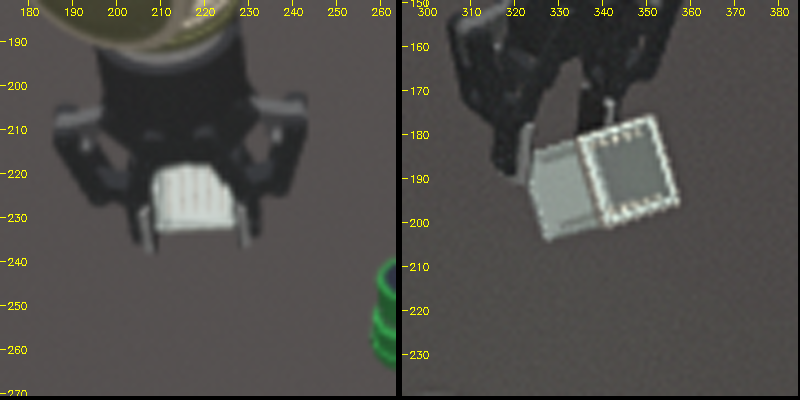

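The jar is turning well at about 45°. I'll continue past balance and then release.

Request:
{"fn": "send_rows", "kwargs": {"motion": [{"jaw":-1,"delta_pos":[0,-0.17,-0.14],"twist":0},{"jaw":-1,"delta_pos":[0,-0.17,-0.15],"twist":0},{"jaw":-1,"delta_pos":[0,-0.16,-0.17],"twist":0},{"jaw":-1,"delta_pos":[0,-0.15,-0.17],"twist":0},{"jaw":-1,"delta_pos":[0,-0.15,-0.1],"twist":0}]}}

```text
time_s: 7.8
ee_pos: [0.4396, -0.0764, 0.0232]
orientation: [-2.221, -2.221, 0.0]
force: [-0.1, 3.0, 3.0]
finger_gap: 0.536
finger_force: 20.3
```

Request:
{"fn": "send_rows", "kwargs": {"motion": [{"jaw":-1,"delta_pos":[0,-0.15,-0.06],"twist":0},{"jaw":-1,"delta_pos":[0,-0.1,0],"twist":0},{"jaw":0.3,"delta_pos":[0,0,0],"twist":0},{"jaw":0.3,"delta_pos":[0,0,0],"twist":0},{"jaw":0.3,"delta_pos":[0,0,0],"twist":0}]}}

```text
time_s: 8.3
ee_pos: [0.44, -0.0828, 0.0224]
orientation: [2.221, 2.221, -0.0]
force: [0.4, -0.7, 0.5]
finger_gap: 0.654
finger_force: 0.0
```

Run:
```python
from h import *
snap("side","d7");snap("scene","s7")
u,v=219,225;a,b=335,197
mont("m8",[(tile("d7",u-45,v-40,90,90,4.4),0,0),(tile("s7",a-45,b-50,90,90,4.4),402,0)],800,400)
```

```text
(no output)
```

View pics/m8.png

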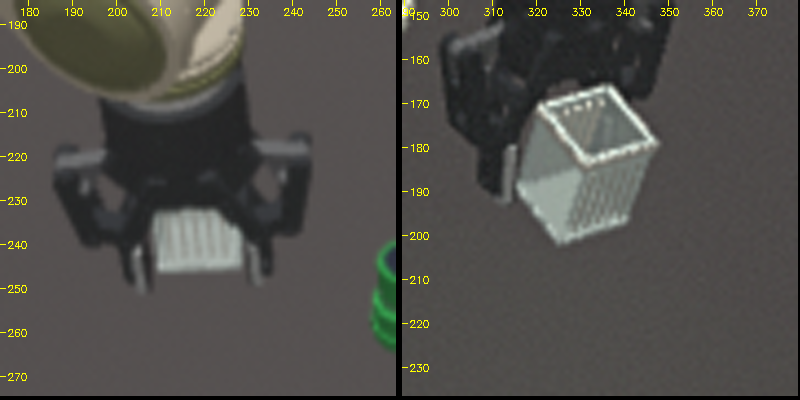

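The jar is standing mouth up at scene ~(332,178). I'll measure its pose.

Run:
```python
from h import *
P=np.array([atz("s7",*p,.064) for p in[(320.9,170.4),(336.3,166),(347.5,179),(330.9,183.5)]]);print(P.round(4),P.mean(0))
for p in[(325.9,201.7),(340.6,196.5)]:print(atz("s7",*p,0).round(4))
for p in[(209.4,246.1),(228.5,245.2)]:print(atz("d7",*p,0).round(4))
```

```text
[[ 0.4512 -0.0774  0.064 ]
 [ 0.4062 -0.0774  0.064 ]
 [ 0.4194 -0.0163  0.064 ]
 [ 0.4647 -0.0183  0.064 ]] [ 0.43539401 -0.0473602   0.064     ]
[ 0.4577 -0.0384  0.    ]
[ 0.4131 -0.0398  0.    ]
[ 0.414  -0.0665  0.    ]
[ 0.4618 -0.0671  0.    ]
```

The rim and base do not agree, so the jar must still be slightly tilted, held by the gripper body. I'll raise slowly so it settles gently.

Request:
{"fn": "send_rows", "kwargs": {"motion": [{"jaw":0.3,"delta_pos":[0,0,0.06],"twist":0},{"jaw":0.3,"delta_pos":[0,0,0.06],"twist":0},{"jaw":0.3,"delta_pos":[0,0,0.1],"twist":0},{"jaw":0.3,"delta_pos":[0,0,0.2],"twist":0},{"jaw":0.3,"delta_pos":[0,0,0.4],"twist":0}]}}

```text
time_s: 8.9
ee_pos: [0.4397, -0.0826, 0.0431]
orientation: [-2.221, -2.221, 0.001]
force: [0.2, -1.0, -0.4]
finger_gap: 0.647
finger_force: 0.0
```

Run:
```python
from h import *
snap("side","d8");snap("scene","s8")
u,v=219,225;a,b=335,197
mont("m9",[(tile("d8",u-45,v-40,90,90,4.4),0,0),(tile("s8",a-45,b-50,90,90,4.4),402,0)],800,400)
```

```text
(no output)
```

View pics/m9.png

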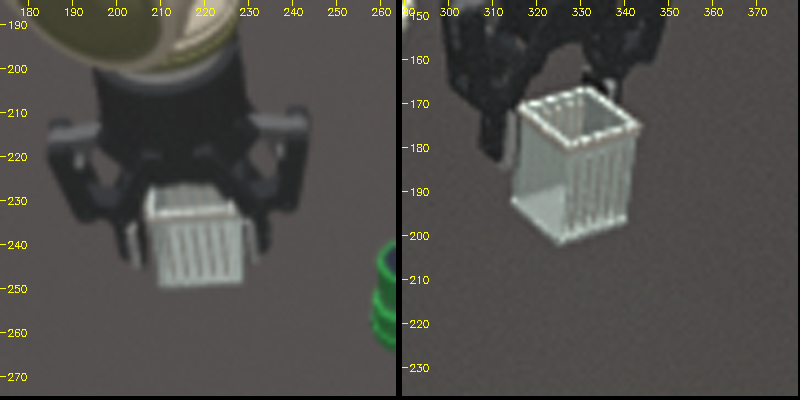

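The jar now looks upright, mouth up, with its rim at scene (579,117) in the tile. I'll measure again.

Run:
```python
from h import *
f=lambda x,y:(290+(x-402)/4.4-.5,147+y/4.4-.5); g=lambda x,y:(174+x/4.4-.5,185+y/4.4-.5)
P=np.array([atz("s8",*f(*p),.064) for p in[(519,107),(590,87),(640,126),(568,148)]]);print(P.round(4),P.mean(0))
for p in[(562,243),(627,220),(513,200)]:print(atz("s8",*f(*p),0).round(4))
for p,z in[((158,286),0),((243,281),0),((146,217),.064),((234,214),.064)]:print(atz("d8",*g(*p),z).round(4))
print(tri(("s8",*f(519,107)),("d8",*g(146,217)))) 
print(tri(("s8",*f(590,87)),("d8",*g(146,217))),tri(("s8",*f(519,107)),("d8",*g(234,214))))
```

```text
[[ 0.4624 -0.0811  0.064 ]
 [ 0.4157 -0.081   0.064 ]
 [ 0.4168 -0.0345  0.064 ]
 [ 0.4636 -0.0341  0.064 ]] [ 0.4396519  -0.05767542  0.064     ]
[ 0.4578 -0.0383  0.    ]
[ 0.413  -0.0398  0.    ]
[ 0.4574 -0.0864  0.    ]
[ 0.4143 -0.0775  0.    ]
[ 0.4624 -0.0774  0.    ]
[ 0.4151 -0.0807  0.064 ]
[ 0.4629 -0.0821  0.064 ]
(array([ 0.43282853, -0.09135292,  0.06020773]), np.float64(0.02015943500480204))
(array([ 0.41535002, -0.08099889,  0.06402529]), np.float64(0.0003136414479508653)) (array([ 0.46251325, -0.08154754,  0.06366143]), np.float64(0.0003470031787824004))
```

Request:
{"fn": "send_rows", "kwargs": {"motion": [{"jaw":0.3,"delta_pos":[0,0.5,0.12],"twist":0},{"jaw":0.3,"delta_pos":[0,0.48,0],"twist":0},{"jaw":-1,"delta_pos":[0,0,0],"twist":0},{"jaw":-1,"delta_pos":[0,0,0],"twist":0},{"jaw":-1,"delta_pos":[0,0,0],"twist":0}], "newtons": 30}}

```text
time_s: 9.5
ee_pos: [0.44, -0.058, 0.0458]
orientation: [-2.221, -2.221, -0.0]
force: [0.4, 2.3, 4.1]
finger_gap: 0.534
finger_force: 31.4
```

Request:
{"fn": "send_rows", "kwargs": {"motion": [{"jaw":-1,"delta_pos":[0,0,0.6],"twist":0},{"jaw":-1,"delta_pos":[0,0,1],"twist":0},{"jaw":-1,"delta_pos":[0,0,0.4],"twist":0}]}}

```text
time_s: 9.8
ee_pos: [0.4406, -0.0589, 0.0971]
orientation: [2.22, 2.22, 0.001]
force: [0.5, 0.5, -0.7]
finger_gap: 0.539
finger_force: 31.2
```

Request:
{"fn": "send_rows", "kwargs": {"motion": [{"jaw":-1,"delta_pos":[-0.06,-0.9,0],"twist":-0.4},{"jaw":-1,"delta_pos":[-0.07,-0.9,0],"twist":-0.4},{"jaw":-1,"delta_pos":[-0.07,-0.9,0],"twist":-0.4},{"jaw":-1,"delta_pos":[-0.07,-0.9,0],"twist":-0.4},{"jaw":-1,"delta_pos":[-0.07,-0.9,0],"twist":-0.5}]}}

```text
time_s: 10.3
ee_pos: [0.4311, -0.1719, 0.0952]
orientation: [-2.524, -1.869, 0.0]
force: [0.5, 0.2, -1.3]
finger_gap: 0.534
finger_force: 31.1
```

Request:
{"fn": "send_rows", "kwargs": {"motion": [{"jaw":-1,"delta_pos":[-0.07,-0.9,0],"twist":-0.4},{"jaw":-1,"delta_pos":[-0.07,-0.9,0],"twist":-0.5},{"jaw":-1,"delta_pos":[-0.07,-0.9,0],"twist":-0.5},{"jaw":-1,"delta_pos":[-0.07,-0.9,0],"twist":-0.5},{"jaw":-1,"delta_pos":[-0.07,-0.9,0],"twist":-0.5}]}}

```text
time_s: 10.8
ee_pos: [0.4223, -0.2844, 0.0951]
orientation: [-2.801, -1.421, 0.001]
force: [0.6, 0.4, -0.7]
finger_gap: 0.535
finger_force: 31.1
```

Request:
{"fn": "send_rows", "kwargs": {"motion": [{"jaw":-1,"delta_pos":[-0.07,-0.9,0],"twist":-0.5},{"jaw":-1,"delta_pos":[-0.06,-1,0],"twist":-0.1},{"jaw":-1,"delta_pos":[0,0,0],"twist":0},{"jaw":-1,"delta_pos":[0,0,0],"twist":0}]}}

```text
time_s: 11.2
ee_pos: [0.4191, -0.3307, 0.095]
orientation: [-2.856, -1.306, 0.001]
force: [0.3, -0.3, -1.6]
finger_gap: 0.541
finger_force: 31.2
```

Request:
{"fn": "send_rows", "kwargs": {"motion": [{"jaw":-1,"delta_pos":[0,0,-0.7],"twist":0},{"jaw":-1,"delta_pos":[0,0,-0.6],"twist":0},{"jaw":-1,"delta_pos":[0,0,-0.4],"twist":0},{"jaw":-1,"delta_pos":[0,0,-0.06],"twist":0},{"jaw":-1,"delta_pos":[0,0,0],"twist":0}]}}

```text
time_s: 11.7
ee_pos: [0.4196, -0.3305, 0.0519]
orientation: [-2.856, -1.308, 0.0]
force: [0.0, 1.0, -0.6]
finger_gap: 0.532
finger_force: 31.3
```

Request:
{"fn": "send_rows", "kwargs": {"motion": [{"jaw":-1,"delta_pos":[0,0,-0.04],"twist":0},{"jaw":-1,"delta_pos":[0,0,-0.04],"twist":0}]}}

```text
time_s: 11.9
ee_pos: [0.4197, -0.3309, 0.0503]
orientation: [2.855, 1.308, 0.0]
force: [0.3, -0.1, -0.9]
finger_gap: 0.537
finger_force: 31.3
```

Request:
{"fn": "send_rows", "kwargs": {"motion": [{"jaw":-1,"delta_pos":[0,0,-0.03],"twist":0},{"jaw":-1,"delta_pos":[0,0,0],"twist":0},{"jaw":0.25,"delta_pos":[0,0,0],"twist":0},{"jaw":0.25,"delta_pos":[0,0,0],"twist":0},{"jaw":0.25,"delta_pos":[0,0,0.1],"twist":0}]}}

```text
time_s: 12.4
ee_pos: [0.4194, -0.3306, 0.0514]
orientation: [-2.856, -1.308, 0.0]
force: [0.7, 0.0, 0.1]
finger_gap: 0.625
finger_force: 0.0
```

Request:
{"fn": "send_rows", "kwargs": {"motion": [{"jaw":0.25,"delta_pos":[0,0,0.5],"twist":0},{"jaw":0.25,"delta_pos":[0,0,1],"twist":0},{"jaw":0.25,"delta_pos":[0,0,1],"twist":0},{"jaw":0.25,"delta_pos":[0,0,1],"twist":0}]}}

```text
time_s: 12.8
ee_pos: [0.4195, -0.3308, 0.141]
orientation: [2.856, 1.307, 0.0]
force: [-0.4, -0.5, 0.3]
finger_gap: 0.623
finger_force: 0.0
```

Run:
```python
from h import *
# dropper bottle centre: amber body columns in the two first views
for t,(x0,y0,x1,y1) in (("s0",(215,155,245,185)),("d0",(280,278,312,312))):
    im=cv2.imread(f"pics/{t}.png")[y0:y1,x0:x1].astype(int)
    m=(im[...,2]-im[...,0]>45).astype(np.uint8)
    ys,xs=np.nonzero(m);print(t,x0+xs.min(),x0+xs.max(),y0+ys.min(),y0+ys.max())
    for y in range(ys.min(),ys.max()+1,3):
        r=xs[ys==y]; print(y0+y,x0+r.min(),x0+r.max())
for P in([.618,-.2375,0],[.618,-.2375,.025],[.618,-.2375,.05]):print(proj("s0",P),proj("d0",P))
```

```text
s0 222 234 159 181
159 232 233
162 222 234
165 224 233
168 223 234
171 223 233
174 223 234
177 223 233
180 225 233
d0 290 304 284 305
284 291 291
287 290 303
290 290 303
293 290 303
296 290 302
299 290 302
302 291 302
305 294 299
[229.3148317  179.64828744] [296.40264908 298.90551943]
[228.85030952 171.14394073] [296.59921712 292.78622015]
[228.37303985 162.40621659] [296.8023813  286.46157834]
```

The jar is released and standing in the wide bay. Next is the dropper bottle.

Request:
{"fn": "send_rows", "kwargs": {"motion": [{"jaw":0.6,"delta_pos":[1,0.47,0],"twist":0},{"jaw":0.6,"delta_pos":[1,0.47,0],"twist":0},{"jaw":0.6,"delta_pos":[1,0.47,0],"twist":0},{"jaw":0.6,"delta_pos":[1,0.47,0],"twist":0},{"jaw":0.6,"delta_pos":[1,0.47,0],"twist":0}]}}

```text
time_s: 13.3
ee_pos: [0.5456, -0.2715, 0.1402]
orientation: [2.856, 1.308, 0.001]
force: [-0.2, 0.3, 0.5]
finger_gap: 0.8
finger_force: 0.0
```

Request:
{"fn": "send_rows", "kwargs": {"motion": [{"jaw":0.6,"delta_pos":[1,0.47,0],"twist":0},{"jaw":0.6,"delta_pos":[1,0.47,0],"twist":0},{"jaw":0.6,"delta_pos":[0.93,0.45,0],"twist":0},{"jaw":0.6,"delta_pos":[0,0,0],"twist":0}]}}

```text
time_s: 13.7
ee_pos: [0.6197, -0.2355, 0.1397]
orientation: [2.854, 1.311, 0.002]
force: [-0.7, -0.6, 0.8]
finger_gap: 0.8
finger_force: 0.0
```

Request:
{"fn": "send_rows", "kwargs": {"motion": [{"jaw":0.6,"delta_pos":[0,0,-1],"twist":0},{"jaw":0.6,"delta_pos":[0,0,-1],"twist":0},{"jaw":0.6,"delta_pos":[0,0,-1],"twist":0},{"jaw":0.6,"delta_pos":[0,0,-0.7],"twist":0},{"jaw":0.6,"delta_pos":[0,0,-0.34],"twist":0}]}}

```text
time_s: 14.2
ee_pos: [0.6168, -0.2374, 0.0371]
orientation: [-2.855, -1.306, 0.002]
force: [0.4, -0.8, 0.3]
finger_gap: 0.803
finger_force: 0.0
```

Request:
{"fn": "send_rows", "kwargs": {"motion": [{"jaw":-1,"delta_pos":[0,0,0],"twist":0},{"jaw":-1,"delta_pos":[0,0,0],"twist":0},{"jaw":-1,"delta_pos":[0,0,0],"twist":0},{"jaw":-1,"delta_pos":[0,0,0],"twist":0},{"jaw":-1,"delta_pos":[0,0,0],"twist":0}]}}

```text
time_s: 14.7
ee_pos: [0.6184, -0.2378, 0.0398]
orientation: [2.854, 1.307, 0.002]
force: [-0.9, 0.1, 6.4]
finger_gap: 0.385
finger_force: 30.2
```

Request:
{"fn": "send_rows", "kwargs": {"motion": [{"jaw":-1,"delta_pos":[0,0,0.6],"twist":0},{"jaw":-1,"delta_pos":[0,0,1],"twist":0},{"jaw":-1,"delta_pos":[0,0,0.4],"twist":0},{"jaw":-1,"delta_pos":[-0.6,-0.16,0],"twist":0},{"jaw":-1,"delta_pos":[-0.9,-0.24,0],"twist":0}]}}

```text
time_s: 15.2
ee_pos: [0.5804, -0.247, 0.0886]
orientation: [2.855, 1.309, 0.001]
force: [-0.8, -0.6, -0.8]
finger_gap: 0.385
finger_force: 30.0
```

Request:
{"fn": "send_rows", "kwargs": {"motion": [{"jaw":-1,"delta_pos":[-0.9,-0.24,0],"twist":0},{"jaw":-1,"delta_pos":[-0.9,-0.24,0],"twist":0},{"jaw":-1,"delta_pos":[-0.9,-0.24,0],"twist":0},{"jaw":-1,"delta_pos":[-0.9,-0.24,0],"twist":0},{"jaw":-1,"delta_pos":[-0.6,-0.16,0],"twist":0}]}}

```text
time_s: 15.7
ee_pos: [0.474, -0.2755, 0.0884]
orientation: [-2.857, -1.307, 0.0]
force: [0.3, -0.0, 0.2]
finger_gap: 0.388
finger_force: 30.0
```

Request:
{"fn": "send_rows", "kwargs": {"motion": [{"jaw":-1,"delta_pos":[-0.5,-0.14,0],"twist":0},{"jaw":-1,"delta_pos":[0,0,0],"twist":0},{"jaw":-1,"delta_pos":[0,0,0],"twist":0}]}}

```text
time_s: 16.0
ee_pos: [0.4631, -0.2788, 0.0883]
orientation: [2.856, 1.307, 0.001]
force: [0.3, -0.3, -0.7]
finger_gap: 0.391
finger_force: 30.0
```

Request:
{"fn": "send_rows", "kwargs": {"motion": [{"jaw":-1,"delta_pos":[0,0,-0.7],"twist":0},{"jaw":-1,"delta_pos":[0,0,-0.6],"twist":0},{"jaw":-1,"delta_pos":[0,0,-0.4],"twist":0},{"jaw":-1,"delta_pos":[0,0,-0.02],"twist":0},{"jaw":-1,"delta_pos":[0,0,-0.03],"twist":0}]}}

```text
time_s: 16.5
ee_pos: [0.4632, -0.2787, 0.0444]
orientation: [2.856, 1.308, 0.0]
force: [-0.1, 0.3, -1.0]
finger_gap: 0.383
finger_force: 30.1
```

Request:
{"fn": "send_rows", "kwargs": {"motion": [{"jaw":-1,"delta_pos":[0,0,-0.03],"twist":0},{"jaw":-1,"delta_pos":[0,0,-0.03],"twist":0},{"jaw":-1,"delta_pos":[0,0,0],"twist":0}]}}

```text
time_s: 16.8
ee_pos: [0.4631, -0.2789, 0.0437]
orientation: [2.856, 1.308, 0.001]
force: [-1.1, 1.4, 6.4]
finger_gap: 0.389
finger_force: 30.7
```

Request:
{"fn": "send_rows", "kwargs": {"motion": [{"jaw":0.1,"delta_pos":[0,0,0],"twist":0},{"jaw":0.1,"delta_pos":[0,0,0],"twist":0},{"jaw":0.1,"delta_pos":[0,0,0.3],"twist":0},{"jaw":0.1,"delta_pos":[0,0,1],"twist":0},{"jaw":0.1,"delta_pos":[0,0,1],"twist":0}]}}

```text
time_s: 17.3
ee_pos: [0.4626, -0.2786, 0.1012]
orientation: [-2.856, -1.307, 0.0]
force: [0.3, -0.7, 0.7]
finger_gap: 0.548
finger_force: 0.0
```

Request:
{"fn": "send_rows", "kwargs": {"motion": [{"jaw":0.1,"delta_pos":[0,0,1],"twist":0},{"jaw":0.1,"delta_pos":[0,0,1],"twist":0},{"jaw":0.6,"delta_pos":[0.4,0.98,0],"twist":0.5},{"jaw":0.6,"delta_pos":[0.4,0.98,0],"twist":0.55},{"jaw":0.6,"delta_pos":[0.4,0.98,0],"twist":0.55}]}}

```text
time_s: 17.8
ee_pos: [0.493, -0.2045, 0.151]
orientation: [2.69, 1.621, 0.001]
force: [0.7, -0.5, 0.0]
finger_gap: 0.803
finger_force: 0.0
```

Request:
{"fn": "send_rows", "kwargs": {"motion": [{"jaw":0.6,"delta_pos":[0.4,0.98,0],"twist":0.55},{"jaw":0.6,"delta_pos":[0.4,0.98,0],"twist":0.55},{"jaw":0.6,"delta_pos":[0.4,0.98,0],"twist":0.55},{"jaw":0.6,"delta_pos":[0.4,0.98,0],"twist":0.55},{"jaw":0.6,"delta_pos":[0.4,0.98,0],"twist":0.55}]}}

```text
time_s: 18.3
ee_pos: [0.5431, -0.0817, 0.1509]
orientation: [2.331, 2.105, 0.0]
force: [-0.7, 0.0, 0.2]
finger_gap: 0.802
finger_force: 0.0
```

Request:
{"fn": "send_rows", "kwargs": {"motion": [{"jaw":0.6,"delta_pos":[0.4,0.98,0],"twist":0.55},{"jaw":0.6,"delta_pos":[0.4,0.98,0],"twist":0.55},{"jaw":0.6,"delta_pos":[0.4,0.98,0],"twist":0.55},{"jaw":0.6,"delta_pos":[0.4,0.98,0],"twist":0.55},{"jaw":0.6,"delta_pos":[0.4,0.98,0],"twist":0.55}]}}

```text
time_s: 18.8
ee_pos: [0.5931, 0.0408, 0.1509]
orientation: [1.886, 2.512, 0.0]
force: [0.8, -0.2, -0.8]
finger_gap: 0.795
finger_force: 0.0
```

Request:
{"fn": "send_rows", "kwargs": {"motion": [{"jaw":0.6,"delta_pos":[0.4,0.98,0],"twist":0.6},{"jaw":0.6,"delta_pos":[0.4,0.96,0],"twist":0.6},{"jaw":0.6,"delta_pos":[0,0,0],"twist":0},{"jaw":0.6,"delta_pos":[0,0,0],"twist":0}]}}

```text
time_s: 19.2
ee_pos: [0.6126, 0.0882, 0.1504]
orientation: [1.675, 2.658, -0.0]
force: [-0.3, -1.1, -1.1]
finger_gap: 0.802
finger_force: 0.0
```

Request:
{"fn": "send_rows", "kwargs": {"motion": [{"jaw":0.6,"delta_pos":[0.38,0.95,0],"twist":0.55},{"jaw":0.6,"delta_pos":[0,0,-1],"twist":0},{"jaw":0.6,"delta_pos":[0,0,-1],"twist":0},{"jaw":0.6,"delta_pos":[0,0,0],"twist":0}]}}

```text
time_s: 19.6
ee_pos: [0.6205, 0.1109, 0.0974]
orientation: [-1.571, -2.714, 0.005]
force: [-0.4, -1.0, 0.1]
finger_gap: 0.805
finger_force: 0.0
```

Run:
```python
from h import *
print(atz("w1",184.5,55.5,.036),atz("w0",386.5,55,.036),tri(("w1",184.5,55.5),("s0",302.3,247.9),("d0",287.2,182)))
print(ctrl.get_state()["ee_pos"])
```

```text
[0.62457994 0.10942269 0.036     ] [0.62041327 0.11051636 0.036     ] (array([0.62363504, 0.111153  , 0.03714783]), np.float64(0.002201111000325921))
[0.62045087 0.11088225 0.09737869]
```

Request:
{"fn": "send_rows", "kwargs": {"motion": [{"jaw":0.6,"delta_pos":[0.08,0,-1],"twist":0},{"jaw":0.6,"delta_pos":[0,0,-1],"twist":0},{"jaw":0.6,"delta_pos":[0,0,-0.5],"twist":0},{"jaw":0.6,"delta_pos":[0,0,-0.2],"twist":0},{"jaw":0.6,"delta_pos":[0,0,0],"twist":0}]}}

```text
time_s: 20.1
ee_pos: [0.6246, 0.1117, 0.0335]
orientation: [1.571, 2.72, 0.0]
force: [0.5, 0.9, 0.2]
finger_gap: 0.799
finger_force: 0.0
```

Request:
{"fn": "send_rows", "kwargs": {"motion": [{"jaw":-1,"delta_pos":[0,0,0],"twist":0},{"jaw":-1,"delta_pos":[0,0,0],"twist":0},{"jaw":-1,"delta_pos":[0,0,0],"twist":0},{"jaw":-1,"delta_pos":[0,0,0],"twist":0}]}}

```text
time_s: 20.5
ee_pos: [0.625, 0.1119, 0.0346]
orientation: [1.57, 2.719, 0.002]
force: [-2.2, -0.6, 5.9]
finger_gap: 0.588
finger_force: 31.7
```

Request:
{"fn": "send_rows", "kwargs": {"motion": [{"jaw":-1,"delta_pos":[0,0,0.7],"twist":0},{"jaw":-1,"delta_pos":[0,0,1],"twist":0},{"jaw":-1,"delta_pos":[-0.8,0,0.3],"twist":0},{"jaw":-1,"delta_pos":[-1,0,0],"twist":0},{"jaw":-1,"delta_pos":[-1,0.5,0],"twist":0}]}}

```text
time_s: 21.0
ee_pos: [0.5538, 0.1237, 0.0836]
orientation: [1.572, 2.718, 0.001]
force: [0.4, 0.4, -0.9]
finger_gap: 0.594
finger_force: 31.7
```

Request:
{"fn": "send_rows", "kwargs": {"motion": [{"jaw":-1,"delta_pos":[-0.8,1,0],"twist":0},{"jaw":-1,"delta_pos":[-0.8,1,0],"twist":0},{"jaw":-1,"delta_pos":[-0.8,1,0],"twist":0},{"jaw":-1,"delta_pos":[-0.8,1,0],"twist":0},{"jaw":-1,"delta_pos":[-0.8,1,0],"twist":0}]}}

```text
time_s: 21.5
ee_pos: [0.4536, 0.2505, 0.0835]
orientation: [1.571, 2.72, 0.001]
force: [-0.3, 0.3, -0.1]
finger_gap: 0.594
finger_force: 31.7
```

Request:
{"fn": "send_rows", "kwargs": {"motion": [{"jaw":-1,"delta_pos":[-0.8,1,0],"twist":0},{"jaw":-1,"delta_pos":[-0.8,1,0],"twist":0},{"jaw":-1,"delta_pos":[-0.6,0.8,0],"twist":0},{"jaw":-1,"delta_pos":[-0.37,0.59,0],"twist":0},{"jaw":-1,"delta_pos":[0,0,0],"twist":0}]}}

```text
time_s: 22.0
ee_pos: [0.3891, 0.3357, 0.0834]
orientation: [1.567, 2.722, 0.002]
force: [-0.1, -0.1, -1.1]
finger_gap: 0.593
finger_force: 31.7
```

Request:
{"fn": "send_rows", "kwargs": {"motion": [{"jaw":-1,"delta_pos":[0,0,0],"twist":0}]}}

```text
time_s: 22.1
ee_pos: [0.3903, 0.3342, 0.0832]
orientation: [1.57, 2.721, 0.001]
force: [0.7, 0.2, -1.5]
finger_gap: 0.596
finger_force: 31.7
```

Request:
{"fn": "send_rows", "kwargs": {"motion": [{"jaw":-1,"delta_pos":[0,0,-0.7],"twist":0},{"jaw":-1,"delta_pos":[0,0,-0.6],"twist":0},{"jaw":-1,"delta_pos":[0,0,-0.35],"twist":0},{"jaw":-1,"delta_pos":[0,0,-0.05],"twist":0},{"jaw":-1,"delta_pos":[0,0,-0.03],"twist":0}]}}

```text
time_s: 22.6
ee_pos: [0.3905, 0.334, 0.0399]
orientation: [1.571, 2.72, 0.001]
force: [0.9, 0.3, -0.1]
finger_gap: 0.595
finger_force: 31.7
```

Request:
{"fn": "send_rows", "kwargs": {"motion": [{"jaw":-1,"delta_pos":[0,0,-0.03],"twist":0},{"jaw":-1,"delta_pos":[0,0,-0.03],"twist":0},{"jaw":-1,"delta_pos":[0,0,0],"twist":0}]}}

```text
time_s: 22.9
ee_pos: [0.3903, 0.3344, 0.0385]
orientation: [1.57, 2.72, 0.001]
force: [0.6, -0.4, 2.3]
finger_gap: 0.593
finger_force: 31.9
```

Request:
{"fn": "send_rows", "kwargs": {"motion": [{"jaw":0.35,"delta_pos":[0,0,0],"twist":0},{"jaw":0.35,"delta_pos":[0,0,0],"twist":0},{"jaw":0.35,"delta_pos":[0,0,0.3],"twist":0},{"jaw":0.35,"delta_pos":[0,0,1],"twist":0},{"jaw":0.35,"delta_pos":[0,0,1],"twist":0}]}}

```text
time_s: 23.4
ee_pos: [0.3898, 0.3341, 0.0965]
orientation: [-1.571, -2.72, 0.001]
force: [-0.1, 0.4, 0.5]
finger_gap: 0.677
finger_force: 0.0
```

Request:
{"fn": "send_rows", "kwargs": {"motion": [{"jaw":0.35,"delta_pos":[0,0,1],"twist":0},{"jaw":0.35,"delta_pos":[0,0,1],"twist":0},{"jaw":0.35,"delta_pos":[0.55,-1,0],"twist":0},{"jaw":0.35,"delta_pos":[0.55,-1,0],"twist":0},{"jaw":0.35,"delta_pos":[0.55,-1,0],"twist":0}]}}

```text
time_s: 23.9
ee_pos: [0.4316, 0.2585, 0.1463]
orientation: [1.57, 2.721, 0.001]
force: [0.6, -0.4, 0.6]
finger_gap: 0.677
finger_force: 0.0
```

Request:
{"fn": "send_rows", "kwargs": {"motion": [{"jaw":0.35,"delta_pos":[0.55,-1,0],"twist":0},{"jaw":0.35,"delta_pos":[0.55,-1,0],"twist":0},{"jaw":0.35,"delta_pos":[0.55,-1,0],"twist":0},{"jaw":0.35,"delta_pos":[0.55,-1,0],"twist":0},{"jaw":0.35,"delta_pos":[0.55,-1,0],"twist":0}]}}

```text
time_s: 24.4
ee_pos: [0.5005, 0.1332, 0.1461]
orientation: [1.571, 2.72, 0.0]
force: [0.2, 1.0, -0.7]
finger_gap: 0.678
finger_force: 0.0
```

Request:
{"fn": "send_rows", "kwargs": {"motion": [{"jaw":0.35,"delta_pos":[0.55,-1,0],"twist":0},{"jaw":0.35,"delta_pos":[0.55,-1,0],"twist":0},{"jaw":0.35,"delta_pos":[0.55,-1,0],"twist":0},{"jaw":0.35,"delta_pos":[0.55,-1,0],"twist":0},{"jaw":0.35,"delta_pos":[0.55,-1,0],"twist":0}]}}

```text
time_s: 24.9
ee_pos: [0.5692, 0.0082, 0.1461]
orientation: [1.571, 2.72, 0.0]
force: [0.4, 0.9, 0.1]
finger_gap: 0.676
finger_force: 0.0
```

Request:
{"fn": "send_rows", "kwargs": {"motion": [{"jaw":0.35,"delta_pos":[0.55,-0.5,0],"twist":0},{"jaw":0.35,"delta_pos":[0.4,-0.5,0],"twist":0},{"jaw":0.35,"delta_pos":[0,0,0],"twist":0},{"jaw":0.35,"delta_pos":[0,0,0],"twist":0}]}}

```text
time_s: 25.3
ee_pos: [0.5921, -0.0154, 0.1457]
orientation: [-1.571, -2.72, -0.0]
force: [0.1, 0.4, 0.3]
finger_gap: 0.673
finger_force: 0.0
```

Run:
```python
from h import *
print(atz("w1",371,319,.06),tri(("w1",371,319),("s0",241.6,183.8),("d0",301.4,240.3)))
print(ctrl.get_state()["ee_pos"]); snap("wrist","w2"); print(proj("w2",[.64,-.115,.06]))
```

```text
[ 0.64058552 -0.11769969  0.06      ] (array([ 0.64030389, -0.11572359,  0.06165101]), np.float64(0.0007625483925690639))
[ 0.59212644 -0.01541306  0.14565291]
[267.02967098 367.44960355]
```

Request:
{"fn": "send_rows", "kwargs": {"motion": [{"jaw":0.35,"delta_pos":[0.5,-1,0],"twist":0},{"jaw":0.35,"delta_pos":[0.5,-1,0],"twist":0},{"jaw":0.35,"delta_pos":[0.5,-1,0],"twist":0},{"jaw":0.35,"delta_pos":[0.43,-1,0],"twist":0},{"jaw":0.35,"delta_pos":[0,0,-0.4],"twist":0}]}}

```text
time_s: 25.85
ee_pos: [0.6416, -0.1178, 0.1365]
orientation: [1.572, 2.716, 0.0]
force: [0.1, -0.1, 0.4]
finger_gap: 0.677
finger_force: 0.0
```

Request:
{"fn": "send_rows", "kwargs": {"motion": [{"jaw":0.35,"delta_pos":[0,0,-1],"twist":0},{"jaw":0.35,"delta_pos":[0,0,-1],"twist":0},{"jaw":0.35,"delta_pos":[0,0,-1],"twist":0},{"jaw":0.35,"delta_pos":[0,0,-0.35],"twist":0},{"jaw":0.35,"delta_pos":[0,0,0],"twist":0}]}}

```text
time_s: 26.35
ee_pos: [0.64, -0.1146, 0.0509]
orientation: [-1.568, -2.719, 0.0]
force: [0.6, 0.4, -0.2]
finger_gap: 0.67
finger_force: 0.0
```

Request:
{"fn": "send_rows", "kwargs": {"motion": [{"jaw":-1,"delta_pos":[0,0,0],"twist":0},{"jaw":-1,"delta_pos":[0,0,0],"twist":0},{"jaw":-1,"delta_pos":[0,0,0],"twist":0},{"jaw":-1,"delta_pos":[0,0,0],"twist":0},{"jaw":-1,"delta_pos":[0,0,0],"twist":0}]}}

```text
time_s: 26.85
ee_pos: [0.6414, -0.116, 0.0533]
orientation: [1.57, 2.719, 0.001]
force: [-1.2, 0.1, 6.3]
finger_gap: 0.34
finger_force: 30.6
```

Request:
{"fn": "send_rows", "kwargs": {"motion": [{"jaw":-1,"delta_pos":[0,0,0.6],"twist":0},{"jaw":-1,"delta_pos":[0,0,1],"twist":0},{"jaw":-1,"delta_pos":[0,0,0.4],"twist":0},{"jaw":-1,"delta_pos":[-0.4,0.7,0],"twist":0},{"jaw":-1,"delta_pos":[-0.54,1,0],"twist":0}]}}

```text
time_s: 27.35
ee_pos: [0.6172, -0.0737, 0.1023]
orientation: [1.572, 2.718, 0.0]
force: [0.2, 0.1, -1.2]
finger_gap: 0.34
finger_force: 30.3
```

Request:
{"fn": "send_rows", "kwargs": {"motion": [{"jaw":-1,"delta_pos":[-0.54,1,0],"twist":0},{"jaw":-1,"delta_pos":[-0.54,1,0],"twist":0},{"jaw":-1,"delta_pos":[-0.54,1,0],"twist":0},{"jaw":-1,"delta_pos":[-0.54,1,0],"twist":0},{"jaw":-1,"delta_pos":[-0.54,1,0],"twist":0}]}}

```text
time_s: 27.85
ee_pos: [0.5491, 0.0527, 0.1021]
orientation: [1.571, 2.72, 0.0]
force: [1.1, 0.0, -0.6]
finger_gap: 0.34
finger_force: 30.3
```

Request:
{"fn": "send_rows", "kwargs": {"motion": [{"jaw":-1,"delta_pos":[-0.54,1,0],"twist":0},{"jaw":-1,"delta_pos":[-0.54,1,0],"twist":0},{"jaw":-1,"delta_pos":[-0.54,1,0],"twist":0},{"jaw":-1,"delta_pos":[-0.54,1,0],"twist":0},{"jaw":-1,"delta_pos":[-0.54,1,0],"twist":0}]}}

```text
time_s: 28.35
ee_pos: [0.4816, 0.1777, 0.1021]
orientation: [1.571, 2.72, 0.0]
force: [0.7, 0.3, -0.5]
finger_gap: 0.343
finger_force: 30.3
```

Request:
{"fn": "send_rows", "kwargs": {"motion": [{"jaw":-1,"delta_pos":[-0.54,1,0],"twist":0},{"jaw":-1,"delta_pos":[-0.54,1,0],"twist":0},{"jaw":-1,"delta_pos":[-0.54,1,0],"twist":0},{"jaw":-1,"delta_pos":[-0.5,0.7,0],"twist":0},{"jaw":-1,"delta_pos":[0,0,0],"twist":0}]}}

```text
time_s: 28.85
ee_pos: [0.4279, 0.2708, 0.102]
orientation: [-1.567, -2.723, -0.0]
force: [0.4, -0.1, -1.8]
finger_gap: 0.342
finger_force: 30.4
```

Request:
{"fn": "send_rows", "kwargs": {"motion": [{"jaw":-1,"delta_pos":[0,0,0],"twist":0}]}}

```text
time_s: 28.95
ee_pos: [0.4294, 0.2692, 0.102]
orientation: [1.569, 2.721, 0.0]
force: [0.2, 0.2, -0.9]
finger_gap: 0.337
finger_force: 30.4
```

Request:
{"fn": "send_rows", "kwargs": {"motion": [{"jaw":-1,"delta_pos":[-0.06,0.06,-0.7],"twist":0},{"jaw":-1,"delta_pos":[0,0,-0.6],"twist":0},{"jaw":-1,"delta_pos":[0,0,-0.35],"twist":0},{"jaw":-1,"delta_pos":[0,0,-0.05],"twist":0},{"jaw":-1,"delta_pos":[0,0,-0.03],"twist":0}]}}

```text
time_s: 29.45
ee_pos: [0.4282, 0.2705, 0.0588]
orientation: [1.571, 2.72, 0.001]
force: [-0.1, -0.7, -0.4]
finger_gap: 0.341
finger_force: 30.4
```

Request:
{"fn": "send_rows", "kwargs": {"motion": [{"jaw":-1,"delta_pos":[0,0,-0.03],"twist":0},{"jaw":-1,"delta_pos":[0,0,-0.03],"twist":0},{"jaw":-1,"delta_pos":[0,0,0],"twist":0}]}}

```text
time_s: 29.75
ee_pos: [0.428, 0.2708, 0.0574]
orientation: [1.57, 2.72, 0.001]
force: [0.7, -1.7, 0.2]
finger_gap: 0.341
finger_force: 30.4
```

One more small step down to make contact, then I'll release, back off and take the final look.

Request:
{"fn": "send_rows", "kwargs": {"motion": [{"jaw":-1,"delta_pos":[0,0,-0.03],"twist":0},{"jaw":-1,"delta_pos":[0,0,0],"twist":0},{"jaw":0.1,"delta_pos":[0,0,0],"twist":0},{"jaw":0.1,"delta_pos":[0,0,0],"twist":0},{"jaw":0.1,"delta_pos":[0,0,0.3],"twist":0}]}}

```text
time_s: 30.25
ee_pos: [0.4273, 0.2706, 0.0633]
orientation: [-1.57, -2.72, 0.002]
force: [0.1, 1.1, 0.3]
finger_gap: 0.552
finger_force: 0.0
```

Request:
{"fn": "send_rows", "kwargs": {"motion": [{"jaw":0.1,"delta_pos":[0,0,1],"twist":0},{"jaw":0.1,"delta_pos":[0,0,1],"twist":0},{"jaw":0.1,"delta_pos":[0,0,1],"twist":0},{"jaw":0.1,"delta_pos":[0,0,1],"twist":0},{"jaw":0.1,"delta_pos":[0.3,-1,1],"twist":0}]}}

```text
time_s: 30.75
ee_pos: [0.4346, 0.2469, 0.1904]
orientation: [1.567, 2.723, 0.001]
force: [0.4, -0.3, -0.2]
finger_gap: 0.549
finger_force: 0.0
```

Request:
{"fn": "send_rows", "kwargs": {"motion": [{"jaw":0.1,"delta_pos":[0,-1,0.5],"twist":0},{"jaw":0.1,"delta_pos":[0,-1,0],"twist":0},{"jaw":0.1,"delta_pos":[0,-1,0],"twist":0},{"jaw":0.1,"delta_pos":[0,-1,0],"twist":0},{"jaw":0.1,"delta_pos":[0,0,0],"twist":0}]}}

```text
time_s: 31.25
ee_pos: [0.4353, 0.1438, 0.2018]
orientation: [1.574, 2.718, -0.0]
force: [-1.2, 0.1, 0.3]
finger_gap: 0.552
finger_force: 0.0
```

Run:
```python
from h import *
snap("side","d9");snap("scene","s9")
mont("m10",[(tile("d9",170,285,100,75,4),0,0),(tile("s9",245,110,80,60,5),402,0),(tile("d9",170,100,100,75,4),0,300),(tile("s9",395,220,130,100,3.05),402,300)])
f=lambda P,u:np.r_[P,.004]
for P in([.4193,-.3309,.004],[.4636,-.2793,.004],[.3908,.3341,.004],[.4273,.2709,.004]):print(proj("d9",P),proj("s9",P))
```

```text
[207.8301583  340.70899146] [278.59316485 146.85128333]
[228.7031212  318.25260773] [274.02584411 157.81122113]
[205.72832186 143.97227503] [474.13131638 291.68416274]
[217.29441758 156.89863865] [433.66576931 276.96431959]
```

View pics/m10.png

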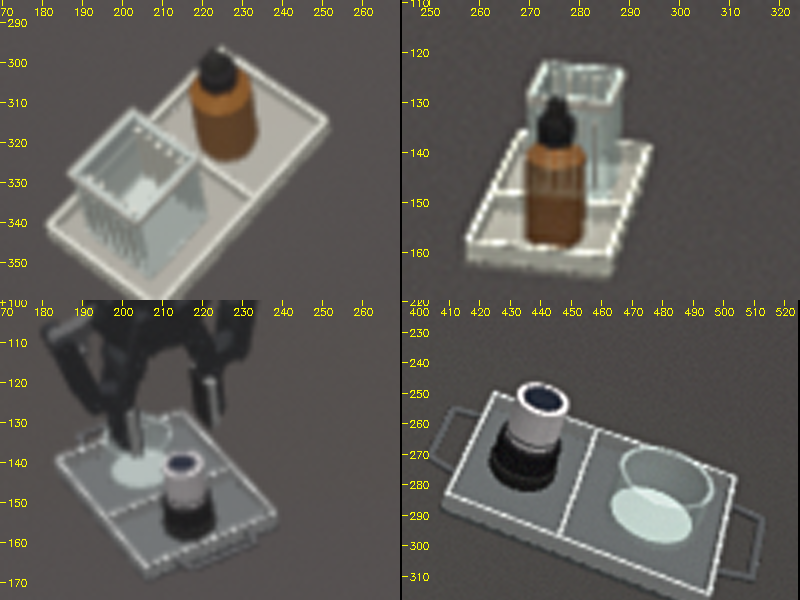

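The final views show the jar mouth up in the wide bay at side (207,340) and the dropper bottle in the narrow bay at (229,315). The dish is in the steel tray's wide bay at scene (474,285) and the eyepiece in its narrow bay at (434,272). All of them stand flat and the gripper is clear, so I'll hand in.

```bash
python3 -c "
from cell import ctrl
print(ctrl.close_job())"
```

```text
the job is handed in; nothing more can be done
None
```

Both trays are made up and handed in at about 31 s: the jar (mouth up) and dropper bottle are in the white tray and the dish and eyepiece in the steel tray, all standing flat in the final views, and I did not touch the reagent bottle or slide box.

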